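# Set the telescoping length stop to its index and hold it for clamping

## Task

Set the bench length stop for me: lever up its yellow cover with the screwdriver's blade in the pry notch, throw the cover fully back onto the tube, and lay the screwdriver down on the worktop. Then squeeze the collar so that the red lock button is pressed right in, draw the arm out until its pointer stands level with the red index clip on the scale, and finish holding it there, still gripped and with the button pressed, so that I can nip up the clamp screw. Start the cover with the blade, not the fingers, and leave the multimeter, the bearing and the pulley where they lie.

Things in the scene. Friction and masses are not known exactly. Their poses are not given: they have to be found in the camera images.
- length_stop: Length stop fixed on the worktop: grey bed x -56..26, y -112..112 mm, 10 thick, 80 mm post at its -y end carrying a rack bar (18 x 18, axis 60 up) along +y, over which the arm (dark collar, aluminium tube, stop plate) telescopes. Origin: on the worktop, mid-bed, under the bar's axis; +y is the way the arm extends, -x the front with scale, button, notch. Stowed, the button's middle is at y -60
- sleeve (a joint): extension of the arm along the length stop's +y, m: 0 stowed (as it starts) to 0.115. A spring pawl locks it in rack notches 10 mm apart (1 mm play) while the button is out; with the button pressed it slides with 1.5 N of friction
- release_button (a joint): travel of the red lock button into the collar, m: 0 out, 0.005 fully in; the arm is free beyond 0.0035. Sprung: 5 N start it, 8 N hold it fully in, so squeeze it against the collar's opposite flank with a grip of 15 to 30 N. Let go, it comes out and the arm locks
- cover (a joint): opening of the yellow cover, rad: 0 shut, 3.2 fully back, lying along the tube. Light and easy; let go below about 1.8 rad it falls shut, beyond that fully back
- collar_grip (a point): where to grip the collar, 64 mm up: midway between the pressed-in button (22 mm long in y, 20 high) and the opposite flank, then 47.5 mm apart along the length stop's x (52.5 with the button out). From above, fingers on button and flank. The collar top is 82 up; a ledge in front below the button has its top 38 up: keep fingertips above it. Travels with the arm
- cover_hinge (a point): point on the cover's hinge line, 84 mm up, at the tube end of the collar, in the plane of the cover's front skirt. The line runs along the length stop's x; the cover's free end is 75 mm from it towards the post and swings from -y up and over to +y. The cover is a 3 mm top plate with a front skirt hiding the button
- pry_notch (a point): middle of the pry notch in the lower free corner of the cover's front skirt, at its outer face, 43.5 mm up: 22 mm wide in y, 11 high (38 to 49 up when shut) between the skirt's edge and the fixed ledge below. Skirt 3 mm thick, 8 mm free depth behind it. Put the blade in level from the front along the length stop's +x, then raise it about the hinge line. Moves with the cover
- pointer_tip (a point): tip of the arm's pointer over the scale, 14 mm up; moves with the arm
- index_mark (a point): tip of the red index clip fixed on the bed's front edge at the scale, 14 mm up; y axis as the length stop's. The arm is set when the pointer tip has the same place along y (it passes 0.5 mm beside it in x). It lies 55 to 105 mm from the stowed pointer
- screwdriver: loose screwdriver, blue handle, lying on the worktop, 0.06 to 0.09 kg. Origin: midway along it, underside; own -y points from handle to blade, long axis 12 mm above the underside. Handle y +15 to +84 mm, up to 26 wide and 23 high; round steel shaft 6 thick from there to y -78 (solid end), flat tip to -84
- handle_grip (a point): point on the screwdriver's axis in the handle, 32 mm from the origin, near its balance; grip across here
- blade_tip (a point): tip of the blade, on the axis, 81 mm from the origin, 113 mm from handle_grip
- multimeter: green multimeter 138 x 68 x 42 mm, loose; bystander
- ball_bearing: steel ball bearing, 47 mm across, 14 mm high, loose; bystander
- step_pulley: white stepped pulley, 50 mm across, 35 mm high, loose; bystander

How it is judged (in metres and radians):
On the way, in this order (a step that is already met when the one before it is completed fails the run):
1. the screwdriver, pressing on the length stop, has levered the cover up by more than 20 degrees (value of joint cover above 0.35 rad and contact force between screwdriver and length_stop above 0.1 N), for 0.05 s.
2. the cover is thrown fully back (beyond 2.6 rad) (value of joint cover above 2.6 rad), for 0.1 s.
3. the screwdriver lies on the worktop, let go (height (world z) of handle_grip below 0.022 m and height (world z) of blade_tip below 0.026 m and contact force between the fingers and screwdriver below 0.2 N and linear speed of screwdriver below 0.05 m/s), for 0.2 s.
4. the fingers squeeze the lock button in (beyond 3.5 mm) (value of joint release_button above 0.0035 m and contact force between the fingers and length_stop above 8 N), for 0.1 s.
At the end, for the whole second after the job is handed in: The fingers still grip the collar with the button pressed in beyond 3.5 mm, the pointer stands within 3 mm of the index clip along the scale and is still, the cover lies fully back (beyond 2.6 rad), and the screwdriver lies on the worktop, not touched (all of step 4 and y of pointer_tip in the frame of index_mark between -0.003 and 0.003 m and velocity of joint sleeve between -0.01 and 0.01 m/s and value of joint cover above 2.6 rad and height (world z) of handle_grip below 0.022 m and height (world z) of blade_tip below 0.026 m and contact force between the fingers and screwdriver below 0.2 N); the arm keeps its last pose, push and grip.
It fails at once if the fingers touch the length stop while its cover is less than 35 degrees open (value of joint cover below 0.6 rad and contact force between the fingers and length_stop above 1 N).
It fails at once if the multimeter is shoved more than 25 mm (distance of multimeter from where it was at the start of the episode above 0.025 m).
It fails at once if the ball bearing is shoved more than 25 mm (distance of ball_bearing from where it was at the start of the episode above 0.025 m).
It fails at once if the step pulley is shoved more than 25 mm (distance of step_pulley from where it was at the start of the episode above 0.025 m).
It also fails if it takes over 58 s, if anything falls off the work surface, if the arm or the gripper's body presses on something with over 40 N, if the wrist force passes 120 N, or if a joint passes its speed limit or range.

## Robot

A 6-joint arm with a two-finger parallel gripper is mounted at the origin on a cart in front of the work surface, level with it; the furniture and walls round the work are solid. World frame = base frame: x ahead of the robot, y to its left, z up, the work surface at z = 0. Lengths are in mm, angles in degrees, forces in N, time in s.
With the tool pointing down it reaches from about 325 to 775 mm from the base axis. Payload 9.3 kg.
Tool frame: the origin (TCP) lies on the centre line of the jaws, within the pads' length; the fingertips stand 11 mm ahead of it and the grasp point (between the pads) lies 8 mm behind it (bot.tcp_to_tips is the z of the fingertips in the tool frame, in mm); z points along the fingers, y is the line along which they close (so a half turn about z gives the same grasp; the last joint's range is limited). The gripper opens to 85 mm and grips with 20 to 120 N. Pads are 22 mm wide; open, the fingers measure 114 mm over their backs; the gripper's body (76 mm by 85 mm) begins 54 mm behind the grasp point. The pads swing forward as they close: fully open they stand 13 mm farther back than shut.
Start: joints at [55.027, 14.817, 1.232, 76.415, 0, 81.257], TCP at [243.087, 493.361, 242.279] pointing down, gripper open.
Joint ranges: [-174.27, 174.27], [-52.1, 104.24], [-59.71, 78.15], [-110.17, 111.67], [-87.03, 83.33], [-180, 180]. Speed limits (degrees/s): [127.2, 127.2, 159.86, 180, 180, 180].

## Interface

Orientations are given as [roll, pitch, yaw] about the fixed x, y, z axes, in that order (R = Rz(yaw) Ry(pitch) Rx(roll)).
In Python, from cell import bot, viewer gives the robot as it stands.
- The arm moves only by the tool apply_moves, never from a script. Its argument "rows" is one flat list of numbers, 7 for each row, row after row: the opening, from 0 (shut) to 1 (fully open), then the shift along the tool's x, y, z in units of 30 mm (1.0 is 30 mm), then the turn, a rotation vector about the tool's x, y, z in rad. A call has 1 to 10 rows; each row shifts and turns the commanded pose from where the row before left it, along the tool's axes as they then stand; what a row does not reach is not made up. A row lasts 1/12 s, in which the tool goes at most 41.7 mm and 7.16 degrees, less where a joint would pass 70% of its speed; a pose out of reach is approached as far as the arm can. A call is refused whole if a number of a shift passes 1 or a number of a turn 0.125, either way. A call with a gripper value outside its range is refused whole. The fingers move at their own pace and stop on an object; the grip force is fixed at half the most. Time passes only in rows, so rows that do not move let the fingers close. It gives the time, the measured TCP pose, the force, the opening and the grip force at its end, in the units of the state.
- bot.sense(): the state, without advancing time (a new reading comes with each control period).
- viewer.grab_frame(name): name is "scene" or "top" or "wrist"; returns a dict with "pixels" (400x640x3 uint8, red, green, blue), "range_z" (400x640 float32, mm along the optical axis (not along the pixel's ray), 0 where there is no reading), "intrinsics" (3x3 intrinsics, pixels), "R" (3x3) and "t" (3): a world point X has camera coordinates R X + t. Camera axes: x right, y down, z forward; pixel columns grow to the right and rows downward; lengths in mm; the calibration is good to about 2 mm. The wrist camera is an equidistant fisheye: a pixel r from the principal point sees the ray r / f radians off the axis. A picture is of the moment at which its call begins.
- bot.finish_job(): hands the job in; it is judged then, once.
The state is a dict: "time_s": time; "joint_positions": joint angles; "joint_vel": joint speeds; "joint_torque": joint torques, N m; "ee_pos": TCP position; "ee_rot": TCP orientation; "force": force on the tool from outside, world axes, zero at the start; "ft_torque": the same for the moment, N m; "grip_width": opening from 0.0 (shut) to 1.0 (fully open); "finger_force": force on a finger pad.
Only numpy, scipy, OpenCV 4.12 (cv2) and the standard library are available. Lean on these libraries where they do the work, as an engineer would, in place of code of your own. Each camera call takes 0.05 s, during which the arm holds its last target. There are 200 camera calls.

## Working session

There is one attempt and no reset: what is moved stays moved. The work goes in short steps, Python scripts to look and compute and a tool call to move; the robot and the scene stay as the last step left them, time stands still between calls to the robot, and variables do not carry over. Pictures are saved under pics/ and viewed, at most 11 in all, crops included, and the job is handed in when it is done.

Besides the shell and the picture viewer there is one more tool, called after ">>>" as a command line: name --argument value ..., lists and objects as JSON in quotes. apply_moves: Moves the arm, as the interface text tells. Its arguments: {"type":"object","properties":{"rows":{"type":"array","items":{"type":"number"}}},"required":["rows"]}

```bash
ls; mkdir -p pics
cat > h.py <<'E'
import numpy as np, cv2
from cell import bot, viewer
def grab(n,save=None):
    f=viewer.grab_frame(n)
    if save: cv2.imwrite('pics/'+save,cv2.cvtColor(f['pixels'],cv2.COLOR_RGB2BGR))
    np.savez('/tmp/%s.npz'%n,**f)
    return f
def ray(f,u,v,fish=False):
    K=np.array(f['intrinsics']);R=np.array(f['R']);t=np.array(f['t'])
    x=(u-K[0,2])/K[0,0];y=(v-K[1,2])/K[1,1]
    if fish:
        r=np.hypot(x,y);s=np.sin(r)/max(r,1e-9);d=np.array([x*s,y*s,np.cos(r)])
    else: d=np.array([x,y,1.])
    return -R.T@t, R.T@d
def plane(f,u,v,z,fish=False):
    o,d=ray(f,u,v,fish);return o+d*(z-o[2])/d[2]
def cloud(f):
    K=np.array(f['intrinsics']);R=np.array(f['R']);t=np.array(f['t']);Z=f['range_z'].astype(float)
    v,u=np.mgrid[:Z.shape[0],:Z.shape[1]]
    c=np.stack([(u-K[0,2])/K[0,0]*Z,(v-K[1,2])/K[1,1]*Z,Z],-1)
    P=(c-t)@R
    P[Z==0]=np.nan
    return P
E
python3 - <<'E'
from h import *
print(bot.sense())
a=grab('scene','scene0.png');b=grab('top','top0.png')
for f in(a,b): print(f['intrinsics'],-f['R'].T@f['t'])
E
```

```text
pics
{'time_s': 0.0, 'joint_positions': array([ 5.50255809e+01,  1.48530603e+01,  1.18749955e+00,  7.64145748e+01,
       -8.86075348e-04,  8.12567616e+01]), 'joint_vel': array([-0.03474635, -0.02329026, -0.00937691,  0.13608713,  0.02210686,
        0.00831111]), 'joint_torque': array([-2.48078850e-04, -5.55642450e+01,  3.44532967e+01,  1.38318227e-02,
       -2.55759805e-04, -2.10060671e-05]), 'ee_pos': array([242.94608312, 493.13038293, 241.62883875]), 'ee_rot': array([-1.79920661e+02, -1.13053560e-02,  1.53768812e+02]), 'force': array([-0.14138938,  0.2645766 , -1.60806155]), 'ft_torque': array([ 0.02361852, -0.03166365,  0.03392479]), 'finger_force': 0.0, 'grip_width': 1.0054285137057457}
[[482.09862708   0.         321.84032606]
 [  0.         482.09862708 208.30096886]
 [  0.           0.           1.        ]] [ -95.92891398 -497.67621478  855.55901559]
[[423.09206859   0.         321.15185692]
 [  0.         423.09206859 206.97556163]
 [  0.           0.           1.        ]] [ 401.50222198    1.64025224 1185.67004115]
```

View pics/scene0.png

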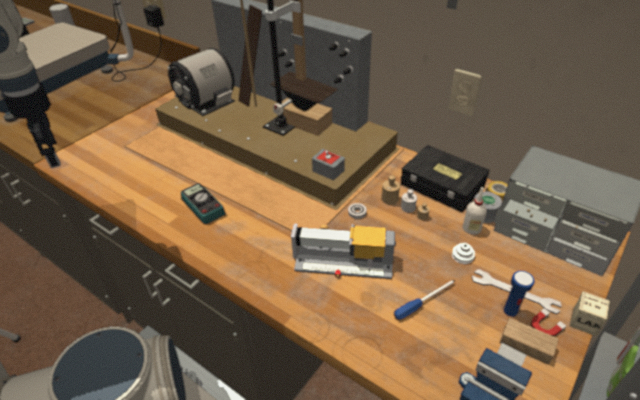

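View pics/top0.png

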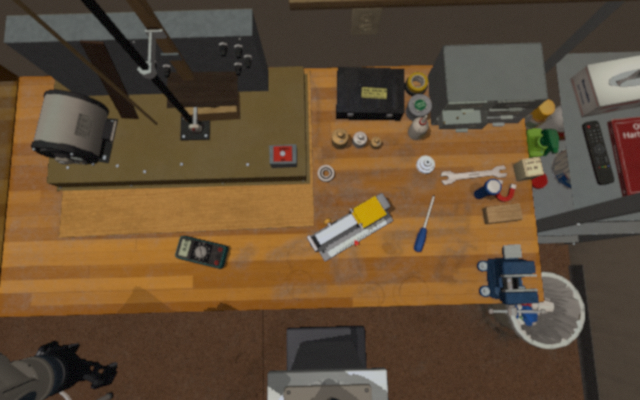

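The scene shows the length stop in front of the robot, with the yellow cover at (372,242) in scene and (371,211) in top. The red clip is at about (338,272) in scene, and the blue screwdriver is at (410,308) in scene and (420,240) in top, blade pointing away from the robot. Next I measure these.

```bash
cat > m.py <<'E'
from h import *
F={n:dict(np.load('/tmp/%s.npz'%n)) for n in('scene','top')}
np.set_printoptions(precision=1,suppress=True)
roi={'scene':(230,340,280,480),'top':(185,265,300,445)}
for n,f in F.items():
    P=cloud(f); hsv=cv2.cvtColor(f['pixels'],cv2.COLOR_RGB2HSV)
    r0,r1,c0,c1=roi[n]; 
    if n=='scene': r0=215
    M=np.zeros(hsv.shape[:2],bool);M[r0:r1,c0:c1]=1
    H,S,V=[hsv[...,i].astype(int) for i in range(3)]
    Z=P[...,2]
    def show(name,m):
        m=m&M; v,u=np.nonzero(m)
        if len(u)==0: print(n,name,'none');return None
        p=P[m];p=p[~np.isnan(p[:,0])]
        print(n,name,len(u),'px',u.mean(),v.mean(),'med',np.median(p,0),'zrange',np.percentile(p[:,2],[5,50,95]))
        return p
    y=show('yellow',(H>19)&(H<32)&(S>180)&(V>120))
    if y is not None:
        q=y[y[:,2]>75]; print(' top plate',len(q),q.mean(0) if len(q) else '', cv2.minAreaRect(q[:,:2].astype(np.float32)) if len(q)>5 else '')
    show('red',((H<6)|(H>174))&(S>150)&(V>80))
    b=show('blue',(H>100)&(H<125)&(S>120))
    # silver shaft & tube: low sat, elevated
    t=show('tube',(S<70)&(Z>50)&(Z<75)&(V>120))
    if t is not None: print(' rect',cv2.minAreaRect(t[:,:2].astype(np.float32)))
    s=M&(S<90)&(V>130); s[:, :395]=0
    v,u=np.nonzero(s)
    q=np.array([plane(f,a,b,12) for a,b in zip(u,v)]) if len(u) else np.zeros((0,3)); print(' shaft?',len(q)); 
    if len(q): print(q[np.argsort(q[:,0])][[0,len(q)//2,-1]])
    bl=(H>100)&(H<125)&(S>120)&M; v,u=np.nonzero(bl)
    q=np.array([plane(f,a,b,12) for a,b in zip(u,v)]); print(' handle plane12 mean',q.mean(0),q[np.argsort(q[:,0])][[0,-1]])
    print(' handle line',cv2.fitLine(q[:,:2].astype(np.float32),cv2.DIST_L2,0,.01,.01).ravel())
E
python3 m.py
python3 - <<'E'
import cv2
a=cv2.imread('pics/scene0.png')[210:330,280:470];b=cv2.imread('pics/top0.png')[180:270,300:445]
cv2.imwrite('pics/c1.png',cv2.vconcat([cv2.resize(a,(580,366),interpolation=2),cv2.resize(b[:, :],(580,234))]))
E
```

```text
scene yellow 3 px 360.0 245.0 med [ 528.7 -118.1   80.9] zrange [79.  80.9 81.9]
 top plate 3 [ 529.8 -122.6   80.6] 
scene red 16 px 337.3125 272.1875 med [485.8 -92.2  11.7] zrange [ 8.8 11.7 14.1]
scene blue 222 px 407.64864864864865 308.60360360360363 med [ 483.  -272.6   19.6] zrange [13.3 19.6 23.2]
scene tube 464 px 332.9719827586207 233.29094827586206 med [518.7 -37.5  72.8] zrange [63.  72.8 74.8]
 rect ((622.1932373046875, -144.379150390625), (65.99177551269531, 442.19158935546875), 43.151641845703125)
 shaft? 710
[[ 473.8 -251.2   12. ]
 [ 687.9 -318.1   12. ]
 [ 844.8 -278.9   12. ]]
 handle plane12 mean [ 488.9 -270.7   12. ] [[ 457.6 -262.9   12. ]
 [ 522.3 -279.6   12. ]]
 handle line [   0.9   -0.3  488.9 -270.7]
top yellow 604 px 368.47682119205297 211.56953642384107 med [ 562.5 -121.9   86.6] zrange [83.2 86.6 89.8]
 top plate 591 [ 563.4 -121.5   86.6] ((562.9241333007812, -120.23101043701172), (57.63238525390625, 74.88765716552734), 29.499011993408203)
top red 11 px 356.3636363636364 242.9090909090909 med [486.8 -91.5  14.3] zrange [12.2 14.3 18. ]
top blue 141 px 420.02836879432624 239.6950354609929 med [ 489.8 -266.5   23.4] zrange [16.8 23.4 27.2]
top tube 195 px 333.8871794871795 230.4051282051282 med [518.5 -26.8  73.6] zrange [62.5 73.6 74.8]
 rect ((519.318359375, -22.955764770507812), (41.84501266479492, 135.1848602294922), 31.61589813232422)
 shaft? 98
[[ 526.1 -285.2   12. ]
 [ 568.2 -293.6   12. ]
 [ 613.2 -313.5   12. ]]
 handle plane12 mean [ 491.2 -269.1   12. ] [[ 462.9 -264.4   12. ]
 [ 520.8 -276.5   12. ]]
 handle line [   0.9   -0.4  491.2 -269.1]
```

View pics/c1.png

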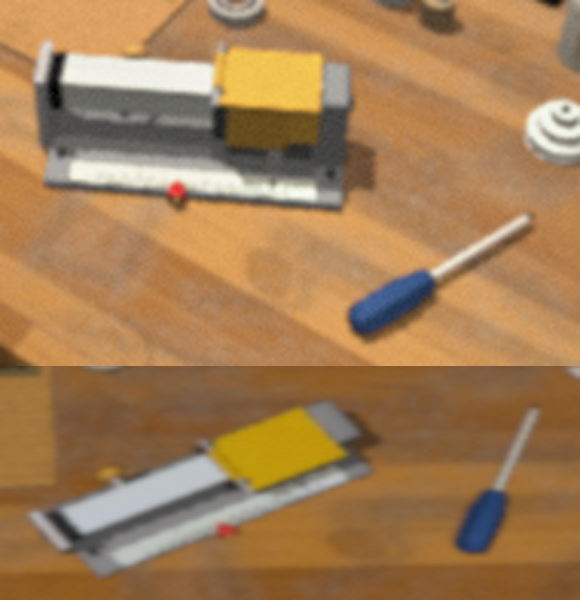

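The enlarged crops (scene above, top below) show the notch gap under the cover's right lower corner at crop (305,150) and the red clip at (178,190). The post is at the right end. Now I fit the yaw and origin.

```bash
cat > m2.py <<'E'
from h import *
F={n:dict(np.load('/tmp/%s.npz'%n)) for n in('scene','top')}
np.set_printoptions(precision=1,suppress=True)
for n,f in F.items():
    P=cloud(f);hsv=cv2.cvtColor(f['pixels'],cv2.COLOR_RGB2HSV).astype(int)
    X,Y,Z=P[...,0],P[...,1],P[...,2]
    box=(X>430)&(X<640)&(Y>-220)&(Y<70)
    print(n,'table z',np.nanmedian(Z[(X>430)&(X<480)&(Y>-230)&(Y<-130)]))
    yel=box&(hsv[...,0]>17)&(hsv[...,0]<34)&(hsv[...,1]>150)&(Z>55)
    for nm,m,h in(('bed',box&(Z>5)&(Z<16),10),('tall',box&(Z>40),None),('yel',yel,None),('yeltop',yel&(Z>82),85),('tube',box&(Z>66)&(Z<79)&(hsv[...,1]<60),72)):
        m=cv2.morphologyEx(m.astype(np.uint8),cv2.MORPH_OPEN,np.ones((2,2)))>0
        k,lab,st,_=cv2.connectedComponentsWithStats(m.astype(np.uint8))
        if k>1: m=lab==1+np.argmax(st[1:,4])
        v,u=np.nonzero(m)
        if len(u)<5: continue
        q=P[m]
        print(nm,len(u),'zmed',np.median(q[:,2]),'rect',cv2.minAreaRect(q[:,:2].astype(np.float32)))
        if h: 
            g=np.array([plane(f,a,b,h) for a,b in zip(u,v)],np.float32)
            r=cv2.minAreaRect(g[:,:2]);print('   plane rect',r)
    # local frame percentiles
    a=np.radians(29.5);ex=np.array([np.cos(a),np.sin(a)]);ey=np.array([-ex[1],ex[0]])
    m=box&(Z>5)
    lx=X*ex[0]+Y*ex[1];ly=X*ey[0]+Y*ey[1]
    print('local all  x',np.percentile(lx[m],[.5,99.5]),'y',np.percentile(ly[m],[.5,99.5]))
    red=box&((hsv[...,0]<7)|(hsv[...,0]>172))&(hsv[...,1]>140)
    v,u=np.nonzero(red);g=np.array([plane(f,a_,b_,12) for a_,b_ in zip(u,v)])
    print('red',g.mean(0),'local',g[:,:2].mean(0)@ex,g[:,:2].mean(0)@ey)
E
python3 m2.py
```

```text
scene table z -1.4908672211102059
bed 1927 zmed nan rect ((519.112548828125, -86.91558074951172), (64.69837951660156, 225.09866333007812), 28.723649978637695)Traceback (most recent call last):
  File "m2.py", line 20, in <module>
    r=cv2.minAreaRect(g[:,:2]);print('   plane rect',r)
cv2.error: OpenCV(4.12.0) /io/opencv/modules/imgproc/src/convhull.cpp:143: error: (-215:Assertion failed) total >= 0 && (depth == CV_32F || depth == CV_32S) in function 'convexHull'
```

```bash
sed -i 's/v,u=np.nonzero(m)$/m=m\&~np.isnan(Z);v,u=np.nonzero(m)/; s/cv2.minAreaRect(g\[:,:2\])/cv2.minAreaRect(np.ascontiguousarray(g[:,:2]))/; s/MORPH_OPEN,np.ones((2,2))/MORPH_OPEN,np.ones((3,3))/' m2.py; python3 m2.py
```

```text
scene table z -1.4908672211102059
bed 1889 zmed 8.757938190263099 rect ((518.2686767578125, -81.7269515991211), (84.43936157226562, 229.6094512939453), 27.861513137817383)
   plane rect ((516.5234985351562, -82.3974380493164), (85.48743438720703, 229.159912109375), 29.095687866210938)
tall 2410 zmed 73.6332797145815 rect ((537.4474487304688, -71.49752807617188), (65.14303588867188, 236.02423095703125), 24.27857208251953)
yel 849 zmed 83.23135913126377 rect ((559.1459350585938, -122.74143981933594), (62.32979202270508, 74.41960144042969), 31.142818450927734)
yeltop 461 zmed 84.12926021355199 rect ((559.1527099609375, -122.93579864501953), (57.80037307739258, 74.20846557617188), 31.89838409423828)
   plane rect ((559.2906494140625, -123.32958984375), (55.893917083740234, 73.62484741210938), 33.661231994628906)
tube 616 zmed 73.26180947052254 rect ((513.3294677734375, -27.151756286621094), (36.55424499511719, 128.8016357421875), 32.04954147338867)
   plane rect ((512.285400390625, -27.16455078125), (37.532012939453125, 129.460693359375), 30.656587600708008)
local all  x [376.1 545. ] y 
[... 562 characters left out ...]
3900299072266), (57.83306121826172, 77.11882781982422), 30.01711654663086)
yeltop 591 zmed 86.62459411447577 rect ((563.1596069335938, -120.89158630371094), (57.3701286315918, 77.19660949707031), 29.84236717224121)
   plane rect ((563.3118286132812, -120.9171142578125), (57.325679779052734, 77.28402709960938), 29.499229431152344)
tube 409 zmed 75.82623292570746 rect ((519.9771728515625, -31.1805419921875), (29.940404891967773, 119.79249572753906), 29.111434936523438)
   plane rect ((520.1007080078125, -31.227214813232422), (30.37757682800293, 119.70591735839844), 29.46673011779785)
local all  x [314.  578.9] y [-449.9 -200.4]
red [488.  -92.1  12. ] local 379.4311010655635 -320.4434549152511
```

Yaw of the stop is about 29.4°. First move: above the screwdriver handle, near (506,-276), with yaw 160.7°.

>>> apply_moves --rows '[1, 0, 0, 0, 0, 0, -0.12, 1, -0.4, -0.5, 0, 0, 0, 0, 1, -0.7, -0.9, 0, 0, 0, 0, 1, -0.76, -0.96, 0, 0, 0, 0, 1, -0.76, -0.96, 0, 0, 0, 0, 1, -0.76, -0.96, 0, 0, 0, 0, 1, -0.76, -0.96, 0, 0, 0, 0, 1, -0.76, -0.96, 0, 0, 0, 0, 1, -0.76, -0.96, 0, 0, 0, 0, 1, -0.76, -0.96, 0, 0, 0, 0]'

```text
time_s: 0.93
ee_pos: [344.0, 198.0, 242.2]
ee_rot: [-180.0, -0.0, 160.7]
force: [1.1, 0.2, 0.3]
grip_width: 1.001
finger_force: 0.0
```

```bash
cat > go.py <<'E'
import sys
from h import *
from scipy.spatial.transform import Rotation as Ro
def go(x,y,z,yaw):
    s=bot.sense();p=s['ee_pos'];r=Ro.from_euler('xyz',s['ee_rot'],degrees=True)
    T=Ro.from_euler('xyz',[180,0,yaw],degrees=True)
    d=np.array([x,y,z])-p
    np.set_printoptions(precision=3,suppress=True)
    print('t',s['time_s'],'pos',p,'rot',s['ee_rot'],'grip',s['grip_width'],s['finger_force'],'F',s['force'],'T',s['ft_torque'])
    print('turn first (tool rad)',(r.inv()*T).as_rotvec())
    print('then shift units',T.inv().apply(d)/30,' | now-axes',r.inv().apply(d)/30)
if __name__=='__main__': go(*map(float,sys.argv[1:]))
E
python3 go.py 506 -276 150 160.7
```

```text
t 0.9333 pos [343.976 198.039 242.204] rot [-179.998   -0.     160.671] grip 1.0013817650095727 0.0 F [1.07  0.21  0.317] T [ 0.036 -0.107  0.016]
turn first (tool rad) [-0.    -0.    -0.001]
then shift units [-10.32  -13.128   3.073]  | now-axes [-10.327 -13.123   3.074]
```

>>> apply_moves --rows '[1, -0.76, -0.96, 0.2, 0, 0, 0, 1, -0.76, -0.96, 0.2, 0, 0, 0, 1, -0.76, -0.96, 0.2, 0, 0, 0, 1, -0.76, -0.96, 0.2, 0, 0, 0, 1, -0.76, -0.96, 0.2, 0, 0, 0, 1, -0.76, -0.96, 0.2, 0, 0, 0, 1, -0.76, -0.96, 0.3, 0, 0, 0, 1, -0.76, -0.96, 0.3, 0, 0, 0, 1, -0.76, -0.96, 0.3, 0, 0, 0, 1, -0.76, -0.96, 0.3, 0, 0, 0]'

```text
time_s: 1.77
ee_pos: [463.8, -149.5, 169.6]
ee_rot: [180.0, -0.0, 160.6]
force: [0.5, 0.9, -0.4]
grip_width: 0.999
finger_force: 0.0
```

>>> apply_moves --rows '[1, -0.76, -0.96, 0.3, 0, 0, 0, 1, -0.76, -0.96, 0.3, 0, 0, 0, 1, -0.7, -0.9, 0, 0, 0, 0, 1, -0.5, -0.7, 0, 0, 0, 0, 1, 0, 0, 0, 0, 0, 0]'

```text
time_s: 2.18
ee_pos: [506.6, -278.6, 150.9]
ee_rot: [-180.0, -0.0, 160.5]
force: [-0.7, 0.1, -0.5]
grip_width: 1.004
finger_force: 0.0
```

```bash
python3 go.py 506 -276 150 160.7
cat > w.py <<'E'
from h import *
import sys
np.set_printoptions(precision=1,suppress=True)
f=grab('wrist',sys.argv[1]);print(f['intrinsics'],-f['R'].T@f['t']);print(f['R'])
hsv=cv2.cvtColor(f['pixels'],cv2.COLOR_RGB2HSV).astype(int);H,S,V=hsv[...,0],hsv[...,1],hsv[...,2]
m=(H>100)&(H<125)&(S>120)
k,lab,st,c=cv2.connectedComponentsWithStats(m.astype(np.uint8))
for i in range(1,k):
    if st[i,4]<150: continue
    v,u=np.nonzero(lab==i);g=np.array([plane(f,a,b,12,True) for a,b in zip(u,v)])
    print('blue',st[i],c[i],g.mean(0),cv2.minAreaRect(g[:,:2].astype(np.float32).copy()))
E
python3 w.py w1.png
```

```text
t 2.1833 pos [ 506.563 -278.646  150.948] rot [-179.959   -0.015  160.461] grip 1.0044783592394126 0.0 F [-0.679  0.098 -0.522] T [ 0.091  0.063 -0.039]
turn first (tool rad) [-0.001 -0.    -0.004]
then shift units [0.047 0.077 0.032]  | now-axes [0.047 0.077 0.032]
[[309.7   0.  316.2]
 [  0.  309.7 197.7]
 [  0.    0.    1. ]] [ 430.7 -251.5  283. ]
[[ 0.3  0.9 -0. ]
 [ 0.9 -0.3  0.3]
 [ 0.3 -0.1 -0.9]]
blue [    0    80   155   155 11844] [ 70.7 152.6] [ 370.  -534.2   12. ] ((362.7608337402344, -551.6904296875), (293.5684814453125, 200.37229919433594), 72.00756072998047)
blue [314 137  16  55 571] [321.3 162.2] [ 485.7 -266.5   12. ] ((487.75177001953125, -267.04388427734375), (12.860392570495605, 49.655731201171875), 68.06809997558594)
blue [171 357  21  30 195] [179.5 368.3] [ 692.9 -552.7   12. ] ((702.6781005859375, -557.8414916992188), (26.14571189880371, 77.03466796875), 37.29834747314453)
```

View pics/w1.png

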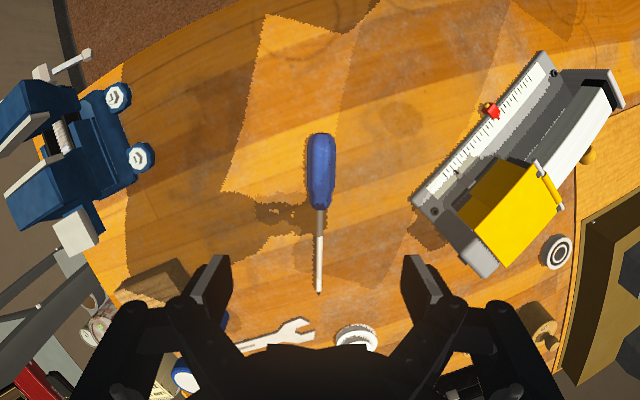

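The wrist view shows the screwdriver on column 320 (handle end at row 132, ferrule at 208, tip at 294). The bed's front edge runs from (412,196) to (541,52), with the red clip at (491,110). I cast these pixels.

```bash
cat > p.py <<'E'
from h import *
np.set_printoptions(precision=1,suppress=True)
f=dict(np.load('/tmp/wrist.npz'));Z=f['range_z'];print('range px',(Z>0).mean())
a=np.radians(29.4);ex=np.array([np.cos(a),np.sin(a)]);ey=np.array([-ex[1],ex[0]])
def pt(n,u,v,z):
    p=plane(f,u,v,z,True);o,d=ray(f,u,v,True)
    q=o+d*Z[int(v),int(u)]/ (np.array(f['R'])@d)[2]
    print(n,p,'loc',p[:2]@ex,p[:2]@ey,'depth pt',q)
for A in [('hend',320,134,12),('ferr',319.5,208,12),('tip',319,294,10),('hmid',320,165,20),('bedNear',412,196,10),('bedFar',541,52,10),('redtip',489,106,14),('redbody',491,110,12),
 ('plA',503,157,87),('plB',562,206,87),('plC',499,268,87),('plD',457,210,87),('post',475,262,80),('tubeend',612,76,75)]: pt(*A)
im=cv2.cvtColor(f['pixels'],cv2.COLOR_RGB2BGR)[40:290,400:630]
cv2.imwrite('pics/c2.png',cv2.resize(im,None,fx=2.4,fy=2.4,interpolation=cv2.INTER_CUBIC))
E
python3 p.py
```

```text
range px 0.996109375
hend [ 461.3 -259.2   12. ] loc 274.65716185881723 -452.2380161954219 depth pt [ 460.6 -259.    18. ]
ferr [ 526.1 -282.4   12. ] loc 319.70548931044533 -504.2959171924193 depth pt [ 523.6 -281.6   19.1]
tip [ 620.  -315.8   10. ] loc 385.1079348439707 -579.4376720897208 depth pt [ 627.1 -318.2   -0.4]
hmid [ 485.9 -267.9   20. ] loc 291.8319926083755 -471.9691749939707 depth pt [ 485.5 -267.8   22.2]
bedNear [ 545.2 -195.1   10. ] loc 379.17278906544385 -437.5939708199633 depth pt [ 546.9 -194.3    5.9]
bedFar [443.8  -8.8  10. ] loc 382.35004098665206 -225.51054761634677 depth pt [443.9  -7.2   8.3]
redtip [483.1 -96.1  14. ] loc 373.7677755250382 -320.8702928171703 depth pt [483.7 -94.4  11.1]
redbody [487.9 -93.6  12. ] loc 379.070614245424 -321.06412154973606 depth pt [487.7 -94.1  12.9]
plA [ 508.1 -134.6   87. ] loc 376.5813538050014 -366.652725240629 depth pt [538.2 -88.9  10.5]
plB [570. -76.  87.] loc 459.3219096957496 -346.0310147846443 depth pt [570.7 -75.2  86.1]
plC [ 602.8 -148.7   87. ] loc 452.1573487837763 -425.4251055128582 depth pt [ 679.2 -103.    -0.1]
plD [ 535.1 -180.1   87. ] loc 377.79538330865824 -419.6289228096461 depth pt [ 561.2 -162.3   38.1]
post [ 591.8 -168.2   80. ] loc 433.00886572878403 -437.1005119199658 depth pt [ 590.9 -168.7   81.1]
tubeend [474.9  29.5  75. ] loc 428.23366203581 -207.41200246417677 depth pt [473.5  20.4  81.7]
```

View pics/c2.png

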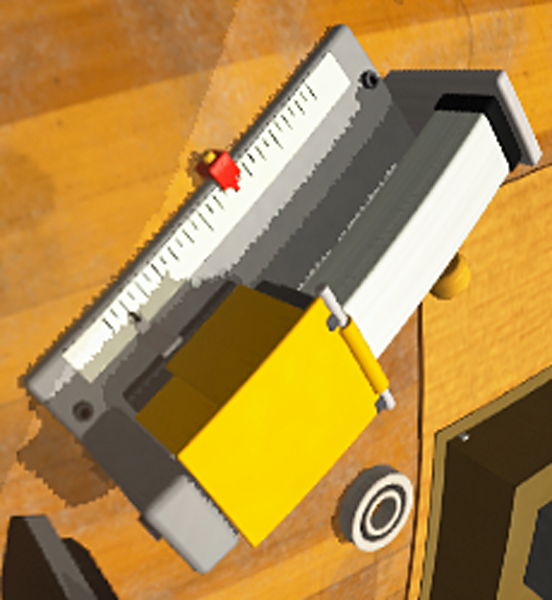

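The crop shows the pointer tip (dark) at crop (135,317), the red clip tip at crop (237,187), and the yellow skirt with the dark notch gap near crop (145,380). The wrist depth is dense, so I use it.

```bash
cat > p2.py <<'E'
from h import *
np.set_printoptions(precision=1,suppress=True)
f=dict(np.load('/tmp/wrist.npz'));Z=f['range_z'].astype(float);K=f['intrinsics']
v,u=np.mgrid[:400,:640];x=(u-K[0,2])/K[0,0];y=(v-K[1,2])/K[1,1];r=np.hypot(x,y)+1e-9
C=np.stack([x/r*np.tan(r)*Z,y/r*np.tan(r)*Z,Z],-1);C[r>1.4]=np.nan;P=(C-f['t'])@f['R']
hsv=cv2.cvtColor(f['pixels'],cv2.COLOR_RGB2HSV).astype(int)
sub=(u>400)&(v>30)&(v<290)
yel=sub&(hsv[...,0]>17)&(hsv[...,0]<34)&(hsv[...,1]>170)&(P[...,0]<640)&(P[...,2]>30)&(P[...,2]<100)
q=P[yel];t=q[q[:,2]>83]
rc=cv2.minAreaRect(t[:,:2].astype(np.float32).copy());print('plate',len(t),t.mean(0),rc)
bed=sub&(np.abs(P[...,2]-10)<3)&(hsv[...,1]<60);b=P[bed];print('bed',cv2.minAreaRect(b[:,:2].astype(np.float32).copy()))
a=np.radians(29.4);ex=np.array([np.cos(a),np.sin(a)]);ey=np.array([-ex[1],ex[0]])
L=lambda q:np.c_[q[:,:2]@ex,q[:,:2]@ey,q[:,2]]
print('plate loc',np.percentile(L(t),[1,50,99],axis=0))
s=L(q[q[:,2]<80]);print('skirt',len(s),np.percentile(s,[2,50,98],axis=0))
for lo in range(-425,-340,6):
    k=s[(s[:,1]>=lo)&(s[:,1]<lo+6)]
    if len(k)>3: print(lo,len(k),'x',np.median(k[:,0]),'zmin',np.percentile(k[:,2],3),k[:,2].max())
bl=L(b);print('bed loc',np.percentile(bl,[.5,50,99.5],axis=0))
for n,uu,vv in(('pointer',456.3,172),('red',498.7,118)):
    p=plane(f,uu,vv,14,True);print(n,p,p[:2]@ex,p[:2]@ey,'depth',P[int(vv),int(uu)])
E
python3 p2.py
```

```text
plate 4565 [ 561.9 -123.8   85.7] ((563.1732788085938, -121.02898406982422), (59.38029861450195, 78.44306945800781), 29.545785903930664)
bed ((594.1450805664062, -41.214324951171875), (232.99874877929688, 229.7628631591797), 29.2078914642334)
plate loc [[ 402.6 -420.1   83.7]
 [ 428.  -384.1   85.7]
 [ 459.2 -344.6   88.3]]
skirt 1972 [[ 402.  -419.    42.6]
 [ 403.  -383.5   64.8]
 [ 470.1 -277.5   79.3]]
-425 41 x 402.87380620916 zmin 52.00832894248643 79.46516267883533
-419 147 x 402.8434133537641 zmin 51.076606013121584 79.96305408847884
-413 143 x 402.8026788502097 zmin 51.209572124652325 79.84794402641823
-407 141 x 402.9379843104713 zmin 51.92571426096869 79.88319560472507
-401 168 x 403.04467920759055 zmin 42.66541169990694 79.89897342242274
-395 184 x 402.8589515753863 zmin 42.17235138138511 79.95232323427331
-389 177 x 402.9931215725536 zmin 42.64228886408513 79.70350123586972
-383 180 x 402.98476183297157 zmin 43.283687844422346 79.8745607663071
-377 166 x 402.97477888908156 zmin 42.36531366947976 79.49695388315689
-371 166 x 403.0693148725703 zmin 42.62456581781059 79.99227667070902
-365 172 x 403.2404534140716 zmin 42.492032022600455 79.71146452273555
-359 105 x 403.20454051329546 zmin 43.33964239188855 79.85538312145337
bed loc [[ 381.3 -440.6    7.3]
 [ 405.7 -319.3   10.5]
 [ 605.7 -218.8   12.8]]
pointer [ 535.2 -146.7   14. ] 394.2957982879125 -390.529988916665 depth [ 535.1 -147.1   14.2]
red [497.2 -87.8  14. ] 390.1103805357984 -320.5607742676769 depth [497.1 -88.4  13.6]
```

The notch's middle is at local (403, −410.5), the skirt face is at lx 403, the hinge is at ly ≈ −346.5, and pointer to clip is 70.0 mm. Now I grip the screwdriver.

>>> apply_moves --rows '[1, -0.1, 0.1, 0.5, 0, 0, 0, 0.7, 0, 0, 0.9, 0, 0, 0, 0.7, 0, 0, 1, 0, 0, 0, 0.7, 0, 0, 1, 0, 0, 0, 0.7, 0, 0, 0.8, 0, 0, 0, 0.7, 0, 0, 0.36, 0, 0, 0, 0.6, 0, 0, 0, 0, 0, 0]'

```text
time_s: 2.82
ee_pos: [508.2, -270.6, 13.4]
ee_rot: [179.9, -0.3, 160.7]
force: [1.4, 0.8, -0.9]
grip_width: 0.604
finger_force: 0.0
```

```bash
python3 go.py 510.5 -276.8 13.5 160.4; python3 w.py w2.png
```

```text
t 2.8167 pos [ 508.15  -270.643   13.362] rot [179.917  -0.255 160.685] grip 0.6044982411868053 0.0 F [ 1.412  0.836 -0.86 ] T [ 0.075  0.086 -0.002]
turn first (tool rad) [ 0.001 -0.004  0.005]
then shift units [-0.143 -0.167 -0.005]  | now-axes [-0.142 -0.168 -0.005]
[[309.7   0.  316.2]
 [  0.  309.7 197.7]
 [  0.    0.    1. ]] [ 432.7 -244.3  145.8]
[[ 0.3  0.9  0. ]
 [ 0.9 -0.3  0.3]
 [ 0.3 -0.1 -1. ]]
blue [   0   89   57  167 4065] [ 17.5 185.6] [ 400.2 -447.8   12. ] ((408.2605895996094, -444.50152587890625), (75.60786437988281, 137.03916931152344), 47.78749465942383)
blue [ 290  181   46   89 2900] [311.1 228.7] [ 488.1 -266.1   12. ] ((487.49810791015625, -265.37567138671875), (20.839481353759766, 45.64554977416992), 68.71367645263672)
```

View pics/w2.png

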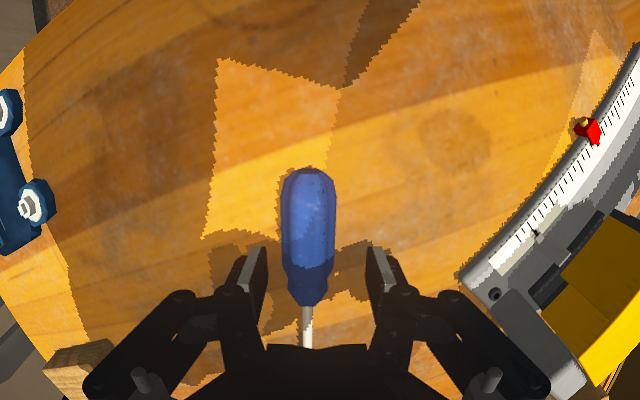

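The handle (columns 285–335) lies between the open fingers, which sit slightly to the right of it. I shift by the computed correction and close.

>>> apply_moves --rows '[0.6, -0.14, -0.17, 0, 0, 0, 0, 0.6, 0, 0, 0, 0, 0, 0, 0.1, 0, 0, 0, 0, 0, 0, 0.1, 0, 0, 0, 0, 0, 0, 0.1, 0, 0, 0, 0, 0, 0, 0.1, 0, 0, 0, 0, 0, 0, 0.1, 0, 0, 0, 0, 0, 0, 0.1, 0, 0, 0, 0, 0, 0]'

```text
time_s: 3.53
ee_pos: [512.4, -279.1, 16.6]
ee_rot: [-180.0, 0.1, 160.6]
force: [-0.1, 0.1, 6.7]
grip_width: 0.245
finger_force: 58.4
```

```bash
python3 go.py 510.5 -276.8 13.5 160.4
```

```text
t 3.5333 pos [ 512.378 -279.06    16.648] rot [-179.961    0.119  160.64 ] grip 0.24495526083006725 58.38396558583554 F [-0.098  0.067  6.659] T [0.016 0.063 0.005]
turn first (tool rad) [-0.001  0.002  0.004]
then shift units [0.084 0.05  0.105]  | now-axes [0.084 0.05  0.105]
```

Gripped (58 N). Lift and swing the blade toward the notch direction.

>>> apply_moves --rows '[0.1, 0, 0, -0.4, 0, 0, 0, 0.1, 0, 0, -0.8, 0, 0, 0, 0.1, 0, 0, -0.8, 0, 0, -0.12, 0.1, 0, 0, -0.5, 0, 0, -0.12, 0.1, 0, 0, 0, 0, 0, -0.12, 0.1, 0, 0, 0, 0, 0, -0.12, 0.1, 0, 0, 0, 0, 0, -0.12, 0.1, 0, 0, 0, 0, 0, -0.12, 0.1, 0, 0, 0, 0, 0, -0.12, 0.1, 0, 0, 0, 0, 0, 0]'

```text
time_s: 4.37
ee_pos: [511.7, -278.6, 90.7]
ee_rot: [-180.0, 0.0, -150.9]
force: [-0.3, 0.0, -1.0]
grip_width: 0.247
finger_force: 58.9
```

```bash
python3 go.py 441 -222.4 90 -150.55
```

```text
t 4.3667 pos [ 511.714 -278.554   90.681] rot [-179.996    0.002 -150.913] grip 0.24737869237474197 58.93186582332419 F [-0.271  0.003 -0.962] T [ 0.001 -0.023 -0.03 ]
turn first (tool rad) [-0.     0.    -0.006]
then shift units [1.132 2.789 0.023]  | now-axes [1.15  2.782 0.022]
```

>>> apply_moves --rows '[0.1, 0.6, 0, 0, 0, 0, -0.006, 0.1, 0.53, 0.3, 0, 0, 0, 0, 0.1, 0, 0.7, 0, 0, 0, 0, 0.1, 0, 0.8, 0, 0, 0, 0, 0.1, 0, 0.6, 0, 0, 0, 0, 0.1, 0, 0.39, 0, 0, 0, 0, 0.1, 0, 0, 0, 0, 0, 0, 0.1, 0, 0, 0, 0, 0, 0]'

```text
time_s: 5.03
ee_pos: [441.8, -222.0, 91.0]
ee_rot: [-179.9, 0.0, -151.0]
force: [1.0, -0.3, -0.7]
grip_width: 0.244
finger_force: 59.0
```

```bash
python3 go.py 441 -222.4 48.1 -150.55
cat > s.py <<'E'
from h import *
import sys
np.set_printoptions(precision=1,suppress=True)
a=np.radians(29.45);ex=np.array([np.cos(a),np.sin(a)]);ey=np.array([-ex[1],ex[0]])
a=grab('scene');b=grab('top');c=grab('wrist')
t=[cv2.cvtColor(f['pixels'],cv2.COLOR_RGB2BGR) for f in(a,b,c)]
A=cv2.resize(t[0][205:325,300:460],(480,360),interpolation=2);B=cv2.resize(t[1][190:260,350:443],(320,240),interpolation=2)
W=cv2.resize(t[2][80:400,240:640],(320,256))
out=np.zeros((500,800,3),np.uint8);out[:360,:480]=A;out[:240,480:]=B;out[240:496,480:]=W
cv2.imwrite('pics/'+sys.argv[1],out)
E
python3 s.py s1.png
```

```text
t 5.0333 pos [ 441.785 -221.952   90.96 ] rot [-179.934    0.025 -150.955] grip 0.24423464097562592 58.96215208857029 F [ 0.991 -0.264 -0.681] T [-0.028 -0.012  0.013]
turn first (tool rad) [-0.001  0.    -0.007]
then shift units [ 0.03  -0.     1.429]  | now-axes [0.031 0.001 1.429]
```

View pics/s1.png

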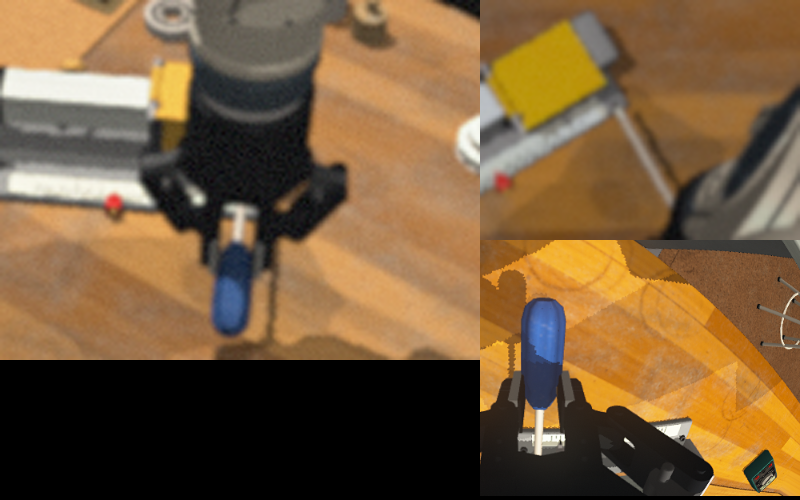

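The composite shows the screwdriver held across the jaws with its tip just short of the cover's free corner; in the top view the tip is at about (391,221). I measure the shaft there.

```bash
cat > sh.py <<'E'
from h import *
import sys
np.set_printoptions(precision=2,suppress=True)
a=np.radians(29.45);ex=np.array([np.cos(a),np.sin(a)]);ey=np.array([-ex[1],ex[0]])
f=dict(np.load('/tmp/top.npz'));P=cloud(f);z0=float(sys.argv[1])
hsv=cv2.cvtColor(f['pixels'],cv2.COLOR_RGB2HSV).astype(int)
lx=P[...,:2]@ex;ly=P[...,:2]@ey
g=(abs(ly+410)<14)&(lx>310)&(lx<398)&(P[...,2]>z0-25)
print('depth: n',g.sum(),'lx rng',np.percentile(lx[g],[1,99]),'z med',np.median(P[g][:,2]))
for l in range(330,400,10):
    k=g&(lx>=l)&(lx<l+10)
    if k.sum()>2: print(l,k.sum(),'ly',np.median(ly[k]),'z',np.median(P[k][:,2]),np.percentile(P[k][:,2],85))
v,u=np.nonzero(g);q=np.array([plane(f,i,j,z0) for i,j in zip(u,v)]);ql=np.c_[q[:,:2]@ex,q[:,:2]@ey]
print('line loc',cv2.fitLine(ql.astype(np.float32),cv2.DIST_HUBER,0,.01,.01).ravel(),'lx range',np.percentile(ql[:,0],[0,1,99,100]))
s=bot.sense()['ee_pos'];print('tcp loc',s[:2]@ex,s[:2]@ey,s[2])
E
python3 sh.py 86.4
```

```text
depth: n 431 lx rng [310.14 378.68] z med 497.9253516234016
330 45 ly -417.8834596959101 z 486.9886290669108 504.12597268384974
340 10 ly -414.62756541544627 z 89.46717218543681 91.942275466486
350 9 ly -415.6688699018104 z 90.59900096097448 92.34742552500312
360 9 ly -415.6269650993303 z 91.42616678367044 92.40467948161204
370 9 ly -416.38993851708193 z 89.34696248007897 91.70979587627839
380 4 ly -417.19684017865075 z 90.08997743189704 91.8875994439941
line loc [   0.21    0.98  309.03 -521.15] lx range [282.55 283.59 378.75 386.16]
tcp loc 275.44984272728897 -411.2926288110623 90.56161285557523
```

>>> apply_moves --rows '[0.1, 0, 0, 0, 0, 0, -0.052, 0.1, 0, 0, 0.5, 0, 0, 0, 0.1, 0, 0, 0.6, 0, 0, 0, 0.1, 0, 0, 0.32, 0, 0, 0, 0.1, 0, 0, 0, 0, 0, 0, 0.1, 0, 0, 0, 0, 0, 0]'

```text
time_s: 5.68
ee_pos: [441.4, -222.1, 47.6]
ee_rot: [179.9, -0.0, -147.9]
force: [0.0, 0.0, -0.9]
grip_width: 0.251
finger_force: 59.0
```

```bash
python3 go.py 441 -222.4 48 -148
python3 - <<'E'
from h import *
grab('top');grab('scene')
E
sed -i 's/P\[...,2\]>z0-25)/abs(P[...,2]-z0)<20)/' sh.py; python3 sh.py 44
```

```text
t 5.6833 pos [ 441.393 -222.101   47.581] rot [ 179.929   -0.029 -147.935] grip 0.2514086376107032 58.955455886643904 F [ 0.014  0.014 -0.932] T [ 0.021  0.012 -0.005]
turn first (tool rad) [ 0.001 -0.001  0.001]
then shift units [ 0.016 -0.002 -0.014]  | now-axes [ 0.016 -0.001 -0.014]
depth: n 61 lx rng [311.47 385.34] z med 46.863459308232464
330 7 ly -410.74435335443746 z 47.69083372397312 48.703942677847095
340 8 ly -411.03091228226356 z 46.429715344340245 48.17989561190522
350 9 ly -410.4446698959647 z 45.94555412592879 49.4151772056053
360 8 ly -410.6879880802315 z 48.15627457459538 50.00877023096169
370 8 ly -410.23828241830756 z 46.48898897667203 48.7082283322016
380 4 ly -411.02315834018225 z 47.19582917515093 48.90934487213053
line loc [   1.      0.01  347.56 -411.28] lx range [310.47 311.3  385.38 387.6 ]
tcp loc 275.46618417126547 -410.89794205282254 48.47021112244067
```

Blade is level, parallel to the stop's x and centred on the notch. I insert it 22 mm.

>>> apply_moves --rows '[0.1, -0.25, -0.01, 0, 0, 0, 0, 0.1, -0.25, -0.01, 0, 0, 0, 0, 0.1, -0.25, -0.01, 0, 0, 0, 0, 0.1, 0, 0, 0, 0, 0, 0]'

```text
time_s: 6.12
ee_pos: [462.5, -210.1, 48.2]
ee_rot: [-179.9, 0.0, -147.8]
force: [0.4, 0.4, -0.3]
grip_width: 0.243
finger_force: 58.9
```

```bash
python3 go.py 441 -222.4 48 -148; python3 s.py s2.png; python3 sh.py 44|tail -2
```

```text
t 6.1167 pos [ 462.55  -210.143   48.247] rot [-179.944    0.049 -147.838] grip 0.24340507636906603 58.94996293322038 F [ 0.435  0.423 -0.3  ] T [ 0.038 -0.037  0.008]
turn first (tool rad) [-0.001  0.001  0.003]
then shift units [0.826 0.034 0.008]  | now-axes [0.826 0.037 0.007]
line loc [   1.     -0.    361.11 -410.97] lx range [325.07 326.39 396.53 397.35]
tcp loc 298.0460584903922 -409.9341659919474 47.845916336802
```

View pics/s2.png

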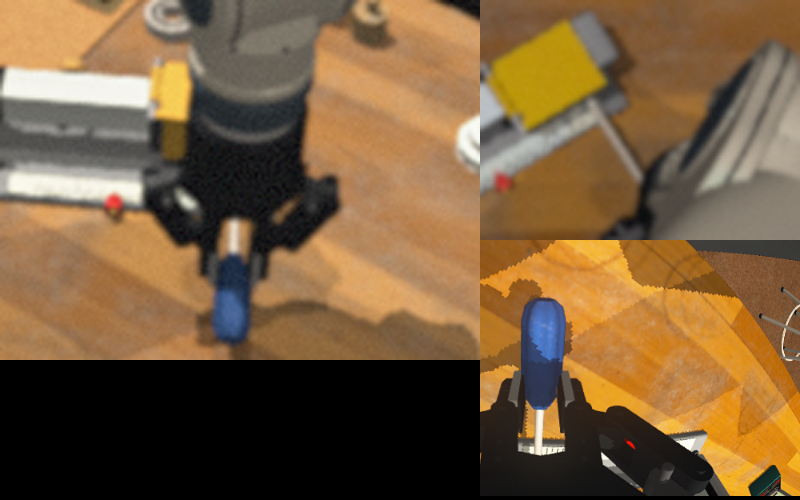

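Blade sits about 8 mm inside the notch with no contact force. I compute the arc about the hinge.

```bash
python3 -c "
import numpy as np
th=np.r_[0:0.8:0.1,0.8:2.31:0.15];y=-64*np.cos(th)-40*np.sin(th);z=64*np.sin(th)-40*np.cos(th)
for t,a,b in zip(th[1:],np.diff(y),np.diff(z)): print('%.2f x %.3f y %.2f z %.2f'%(t,-.045*a/30,a/30,-b/30))
print(y[-1],z[-1])"
```

```text
0.10 x 0.006 y -0.12 z -0.22
0.20 x 0.004 y -0.10 z -0.23
0.30 x 0.003 y -0.08 z -0.24
0.40 x 0.002 y -0.05 z -0.25
0.50 x 0.001 y -0.03 z -0.25
0.60 x 0.000 y -0.00 z -0.25
0.70 x -0.001 y 0.02 z -0.25
0.80 x -0.002 y 0.05 z -0.25
0.95 x -0.005 y 0.12 z -0.36
1.10 x -0.008 y 0.17 z -0.34
1.25 x -0.010 y 0.22 z -0.31
1.40 x -0.012 y 0.26 z -0.27
1.55 x -0.013 y 0.30 z -0.23
1.70 x -0.015 y 0.33 z -0.18
1.85 x -0.016 y 0.35 z -0.13
2.00 x -0.017 y 0.37 z -0.08
2.15 x -0.017 y 0.38 z -0.02
2.30 x -0.017 y 0.38 z 0.04
12.813456874839964 74.37617443050306
```

>>> apply_moves --rows '[0.1, 0.006, -0.12, -0.22, 0, 0, 0, 0.1, 0.004, -0.1, -0.23, 0, 0, 0, 0.1, 0.003, -0.08, -0.24, 0, 0, 0, 0.1, 0.002, -0.05, -0.25, 0, 0, 0, 0.1, 0.001, -0.03, -0.25, 0, 0, 0, 0.1, 0, 0, -0.25, 0, 0, 0, 0.1, 0, 0.02, -0.25, 0, 0, 0, 0.1, 0, 0, 0, 0, 0, 0]'

```text
time_s: 6.93
ee_pos: [466.8, -220.4, 100.3]
ee_rot: [-179.9, 0.1, -147.9]
force: [0.4, 0.1, -1.2]
grip_width: 0.251
finger_force: 59.0
```

```bash
python3 go.py 441 -222.4 48 -148; python3 s.py s3.png
cat > cov.py <<'E'
from h import *
np.set_printoptions(precision=1,suppress=True)
a=np.radians(29.45);ex=np.array([np.cos(a),np.sin(a)]);ey=np.array([-ex[1],ex[0]])
for n in('top','scene'):
    f=dict(np.load('/tmp/%s.npz'%n));P=cloud(f);hsv=cv2.cvtColor(f['pixels'],cv2.COLOR_RGB2HSV).astype(int)
    m=(hsv[...,0]>17)&(hsv[...,0]<34)&(hsv[...,1]>150)&(P[...,2]>55)&(P[...,2]<220)&(abs(P[...,0]-560)<90)&(abs(P[...,1]+100)<110)
    q=P[m]; 
    if len(q): print(n,len(q),'ly,z pct',np.percentile(q[:,:2]@ey,[2,50,98]),np.percentile(q[:,2],[2,50,98]))
E
python3 cov.py
```

```text
t 6.9333 pos [ 466.8   -220.438  100.333] rot [-179.88     0.054 -147.904] grip 0.25098774885069786 58.96399751440185 F [ 0.438  0.086 -1.197] T [ 0.029 -0.066  0.009]
turn first (tool rad) [-0.002  0.001  0.002]
then shift units [0.764 0.4   1.744]  | now-axes [0.765 0.405 1.743]
top 628 ly,z pct [-406.1 -376.5 -282. ] [ 72.1 108.6 131.9]
scene 346 ly,z pct [-381.5 -366.  -345.7] [ 84.8  99.  113.3]
```

The cover is about 0.65 rad open and riding on the blade. I continue over.

>>> apply_moves --rows '[0.1, -0.002, 0.05, -0.25, 0, 0, 0, 0.1, -0.005, 0.12, -0.36, 0, 0, 0, 0.1, -0.008, 0.17, -0.34, 0, 0, 0, 0.1, -0.01, 0.22, -0.31, 0, 0, 0, 0.1, -0.012, 0.26, -0.27, 0, 0, 0, 0.1, -0.013, 0.3, -0.23, 0, 0, 0, 0.1, -0.015, 0.33, -0.18, 0, 0, 0, 0.1, -0.016, 0.35, -0.13, 0, 0, 0, 0.1, -0.017, 0.37, -0.08, 0, 0, 0, 0.1, -0.017, 0.38, -0.02, 0, 0, 0]'

```text
time_s: 7.92
ee_pos: [427.9, -152.4, 164.0]
ee_rot: [-180.0, 0.0, -147.9]
force: [0.1, -0.3, -0.7]
grip_width: 0.247
finger_force: 59.0
```

>>> apply_moves --rows '[0.1, -0.017, 0.38, 0.04, 0, 0, 0, 0.1, 0, 0, 0, 0, 0, 0, 0.1, 0, 0, 0, 0, 0, 0, 0.1, 0, 0, 0, 0, 0, 0, 0.1, 0, 0, 0, 0, 0, 0]'

```text
time_s: 8.33
ee_pos: [423.2, -143.9, 162.3]
ee_rot: [-180.0, -0.0, -147.9]
force: [0.6, -0.6, -0.9]
grip_width: 0.249
finger_force: 59.0
```

```bash
python3 go.py 441 -222.4 48 -148; python3 s.py s4.png;python3 cov.py
```

```text
t 8.3333 pos [ 423.216 -143.879  162.328] rot [-179.999   -0.006 -147.911] grip 0.24911994712577504 58.96895665502598 F [ 0.572 -0.597 -0.916] T [-0.002 -0.029  0.019]
turn first (tool rad) [-0.    -0.     0.002]
then shift units [ 0.884 -2.534  3.811]  | now-axes [ 0.888 -2.532  3.811]
top 629 ly,z pct [-345.9 -306.8 -273.1] [ 70.3  87.  127.8]
scene 58 ly,z pct [-320.9 -292.6 -275.2] [ 90.2 106.2 128. ]
```

The cover lies back along the tube (ly −346..−273). I retreat, then lay the screwdriver down on clear worktop near (400,−290).

>>> apply_moves --rows '[0.1, 0.6, 0, 0, 0, 0, 0, 0.1, 0.9, 0, 0, 0, 0, 0, 0.1, 0.8, -0.4, 0, 0, 0, 0, 0.1, 0.5, -0.8, 0.3, 0, 0, 0, 0.1, 0.3, -0.9, 0.5, 0, 0, 0, 0.1, 0.13, -0.9, 0.7, 0, 0, 0, 0.1, 0, -0.5, 0.8, 0, 0, 0, 0.1, 0, -0.22, 0.8, 0, 0, 0, 0.1, 0, 0, 0.7, 0, 0, 0, 0.1, 0, 0, 0.4, 0, 0, 0]'

```text
time_s: 9.32
ee_pos: [399.5, -289.7, 33.9]
ee_rot: [179.8, -0.0, -148.0]
force: [0.7, -0.1, -1.7]
grip_width: 0.248
finger_force: 59.0
```

```bash
python3 go.py 400 -290 17 -148
```

```text
t 9.3167 pos [ 399.477 -289.698   33.882] rot [ 179.832   -0.037 -147.967] grip 0.24808967825721168 58.96293101817719 F [ 0.724 -0.079 -1.702] T [ 0.039 -0.001 -0.057]
turn first (tool rad) [ 0.003 -0.001  0.001]
then shift units [-0.009 -0.018  0.563]  | now-axes [-0.01  -0.019  0.563]
```

>>> apply_moves --rows '[0.1, 0, 0, 0.3, 0, 0, 0, 0.1, 0, 0, 0.2, 0, 0, 0, 0.1, 0, 0, 0.1, 0, 0, 0, 0.1, 0, 0, 0, 0, 0, 0]'

```text
time_s: 9.65
ee_pos: [400.2, -289.6, 18.4]
ee_rot: [180.0, -0.0, -147.9]
force: [-0.1, -0.6, -0.8]
grip_width: 0.247
finger_force: 59.0
```

>>> apply_moves --rows '[0.1, 0, 0, 0.06, 0, 0, 0, 0.1, 0, 0, 0, 0, 0, 0, 0.4, 0, 0, 0, 0, 0, 0, 0.6, 0, 0, 0, 0, 0, 0, 0.7, 0, 0, 0, 0, 0, 0, 0.7, 0, 0, -0.3, 0, 0, 0, 0.7, 0, 0, -0.9, 0, 0, 0, 0.7, 0, 0, -1, 0, 0, 0, 0.9, 0, 0, -1, 0, 0, 0, 1, 0, 0, -1, 0, 0, 0]'

```text
time_s: 10.48
ee_pos: [399.9, -289.3, 144.9]
ee_rot: [-180.0, 0.0, -147.9]
force: [0.5, 0.2, -0.3]
grip_width: 0.955
finger_force: 0.0
```

```bash
python3 -c "
import numpy as np
a=np.radians(29.45);ex=np.array([np.cos(a),np.sin(a)]);ey=np.array([-ex[1],ex[0]]);print(430*ex-391*ey)"; python3 w.py w3.png; python3 s.py s5.png
```

```text
[ 566.67814962 -129.06151532]
[[309.7   0.  316.2]
 [  0.  309.7 197.7]
 [  0.    0.    1. ]] [ 331.8 -332.7  277. ]
[[-0.5  0.8  0. ]
 [ 0.8  0.5  0.3]
 [ 0.3  0.2 -0.9]]
blue [   21     0   200   166 13159] [118.6  76.5] [ 406.1 -519.8   12. ] ((407.89288330078125, -537.0086669921875), (232.2938995361328, 187.96029663085938), 82.79415130615234)
blue [310 130  18  18 213] [319.3 137.7] [ 359.  -312.4   12. ] ((360.0295104980469, -312.536865234375), (14.795226097106934, 14.631874084472656), 32.17499923706055)
blue [309 182  17  24 198] [316.3 193.4] [ 402.9 -287.8   12. ] ((404.4212951660156, -288.5016174316406), (20.792816162109375, 14.491397857666016), 21.151710510253906)
blue [  51  259   74   78 2000] [ 89.8 294.1] [ 686.8 -471.7   12. ] ((698.9661865234375, -484.3670349121094), (64.09825897216797, 224.07485961914062), 73.60761260986328)
```

View pics/w3.png

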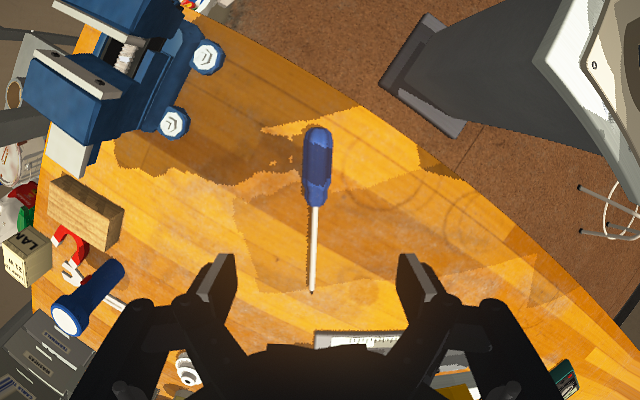

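The screwdriver lies flat on the worktop, with its handle at (317,150) and tip at (312,292), and it is released. Now I rise, turn, and go above the collar.

>>> apply_moves --rows '[1, 0, 0, -0.3, 0, 0, 0.115, 1, 0, 0, -0.3, 0, 0, 0.115, 1, 0, 0, -0.3, 0, 0, 0.115, 1, 0, 0, -0.3, 0, 0, 0.115, 1, 0, 0, -0.3, 0, 0, 0.115, 1, 0, 0, -0.3, 0, 0, 0.115, 1, 0, 0, -0.3, 0, 0, 0.115, 1, 0, 0, -0.3, 0, 0, 0.115, 1, 0, 0, -0.3, 0, 0, 0.115, 1, 0, 0, 0, 0, 0, 0.115]'

```text
time_s: 11.52
ee_pos: [400.2, -289.6, 224.0]
ee_rot: [180.0, -0.0, 145.9]
force: [0.2, -0.3, 0.1]
grip_width: 0.999
finger_force: 0.0
```

>>> apply_moves --rows '[1, 0, 0, 0, 0, 0, 0.115, 1, 0, 0, 0, 0, 0, 0.115, 1, 0, 0, 0, 0, 0, 0.115, 1, 0, 0, 0, 0, 0, 0.115, 1, 0, 0, 0, 0, 0, 0]'

```text
time_s: 11.93
ee_pos: [399.8, -289.2, 222.5]
ee_rot: [-180.0, -0.1, 119.5]
force: [-0.4, 0.4, -0.2]
grip_width: 1.0
finger_force: 0.0
```

```bash
python3 go.py 566.7 -129.1 225 119.45
```

```text
t 11.9333 pos [ 399.765 -289.169  222.456] rot [-179.965   -0.135  119.549] grip 0.9998665401127868 0.0 F [-0.395  0.388 -0.235] T [-0.006  0.053 -0.029]
turn first (tool rad) [-0.001 -0.002  0.002]
then shift units [ 1.91   7.469 -0.085]  | now-axes [ 1.898  7.472 -0.085]
```

>>> apply_moves --rows '[1, 0.21, 0.75, 0, 0, 0, 0, 1, 0.21, 0.85, 0, 0, 0, 0, 1, 0.21, 0.9, 0, 0, 0, 0, 1, 0.21, 0.95, 0, 0, 0, 0, 1, 0.21, 0.95, 0, 0, 0, 0, 1, 0.21, 0.95, 0, 0, 0, 0, 1, 0.21, 0.9, 0, 0, 0, 0, 1, 0.21, 0.8, 0, 0, 0, 0, 1, 0.21, 0.42, 0, 0, 0, 0, 1, 0, 0, 0, 0, 0, 0]'

```text
time_s: 12.77
ee_pos: [567.1, -126.7, 222.4]
ee_rot: [-180.0, -0.1, 120.2]
force: [-0.3, -0.1, -0.4]
grip_width: 1.002
finger_force: 0.0
```

```bash
python3 go.py 566.7 -129.1 225 119.45
cat > wc.py <<'E'
from h import *
import sys
np.set_printoptions(precision=1,suppress=True)
f=grab('wrist',sys.argv[1]);Z=f['range_z'].astype(float);K=f['intrinsics']
v,u=np.mgrid[:400,:640];x=(u-K[0,2])/K[0,0];y=(v-K[1,2])/K[1,1];r=np.hypot(x,y)+1e-9
C=np.stack([x/r*np.tan(r)*Z,y/r*np.tan(r)*Z,Z],-1);C[r>1.4]=np.nan;P=(C-f['t'])@f['R']
a=np.radians(29.45);ex=np.array([np.cos(a),np.sin(a)]);ey=np.array([-ex[1],ex[0]])
L=np.stack([P[...,:2]@ex,P[...,:2]@ey,P[...,2]],-1)
hsv=cv2.cvtColor(f['pixels'],cv2.COLOR_RGB2HSV).astype(int);H,S,V=hsv[...,0],hsv[...,1],hsv[...,2]
box=(abs(L[...,0]-430)<70)&(abs(L[...,1]+350)<110)
red=box&((H<8)|(H>172))&(S>140)
k,lab,st,c=cv2.connectedComponentsWithStats(red.astype(np.uint8))
for i in range(1,k):
    if st[i,4]>15: q=L[lab==i];print('red',st[i,4],c[i],'loc pct',np.nanpercentile(q,[3,50,97],axis=0).round(1).tolist())
yel=box&(H>17)&(H<34)&(S>150)&(L[...,2]>60);print('cover',np.nanpercentile(L[yel],[2,50,98],axis=0))
top=box&(S<90)&(abs(L[...,2]-81)<4)&(L[...,1]<-345);q=L[top]
if len(q): print('z~81 region',len(q),np.nanpercentile(q,[1,10,50,90,99],axis=0))
E
python3 wc.py w4.png
```

```text
t 12.7667 pos [ 567.136 -126.737  222.449] rot [-179.95    -0.104  120.169] grip 1.001500732346399 0.0 F [-0.279 -0.096 -0.412] T [-0.022  0.023 -0.006]
turn first (tool rad) [-0.001 -0.002  0.013]
then shift units [-0.061 -0.051 -0.085]  | now-axes [-0.061 -0.052 -0.085]
red 111 [270.9 109.4] loc pct [[375.7, -325.5, 12.3], [381.4, -320.1, 14.4], [387.5, -315.4, 15.4]]
red 163 [294.  185.1] loc pct [[407.8, -400.0, 63.3], [410.8, -389.0, 74.1], [414.1, -380.1, 81.3]]
cover [[ 404.5 -347.1   69.7]
 [ 431.3 -308.6   84.2]
 [ 468.5 -272.7  354.7]]
z~81 region 4224 [[ 415.1 -440.1   77.9]
 [ 419.6 -430.2   80.1]
 [ 436.9 -391.3   82.2]
 [ 454.4 -359.2   83.2]
 [ 458.8 -351.7   83.9]]
```

View pics/w4.png

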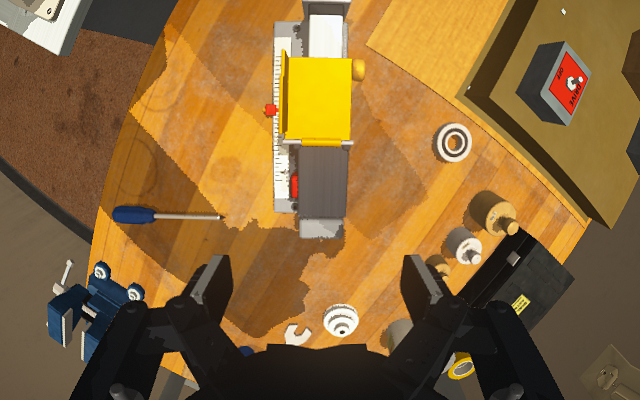

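The wrist view shows the collar uncovered, with the red button at (294,185), i.e. local (408.5, −390). The cover lies back, and the bearing, pulley and screwdriver are clear. Aim: lx 437, ly −394 (biased away from the cover), TCP z 59.

```bash
python3 go.py 574.3 -128.2 59 119.45
```

```text
t 12.8167 pos [ 566.341 -127.81   222.666] rot [-179.926   -0.08   120.109] grip 0.9963321430402459 0.0 F [ 0.874 -0.295 -0.535] T [-0.008 -0.008 -0.018]
turn first (tool rad) [-0.001 -0.001  0.011]
then shift units [-0.142  0.225  5.456]  | now-axes [-0.152  0.23   5.455]
```

>>> apply_moves --rows '[1, -0.14, 0.22, 0.2, 0, 0, 0.011, 1, 0, 0, 0.8, 0, 0, 0, 1, 0, 0, 0.9, 0, 0, 0, 1, 0, 0, 0.6, 0, 0, 0, 1, 0, 0, 0.4, 0, 0, 0, 1, 0, 0, 0, 0, 0, 0]'

```text
time_s: 13.32
ee_pos: [572.3, -129.9, 133.6]
ee_rot: [-179.8, -0.2, 119.2]
force: [-0.2, 0.1, 0.1]
grip_width: 1.001
finger_force: 0.0
```

```bash
python3 go.py 574.3 -128.2 59 119.45; python3 wc.py w5.png
```

```text
t 13.3167 pos [ 572.35  -129.883  133.604] rot [-179.815   -0.204  119.156] grip 1.001096827598189 0.0 F [-0.155  0.113  0.051] T [ 0.001  0.043 -0.052]
turn first (tool rad) [-0.003 -0.004 -0.005]
then shift units [0.017 0.084 2.487]  | now-axes [0.008 0.092 2.487]
red 32 [243.8 109.5] loc pct [[374.8, -325.5, 13.3], [375.9, -321.3, 14.6], [376.8, -315.6, 16.0]]
red 270 [280.4 213.7] loc pct [[408.1, -400.2, 60.7], [410.9, -388.6, 74.0], [413.4, -379.9, 75.4]]
cover [[ 404.5 -346.6   70. ]
 [ 429.9 -308.8   84.3]
 [ 467.6 -273.   127.4]]
z~81 region 8275 [[ 415.2 -439.4   78. ]
 [ 419.4 -428.9   80.2]
 [ 437.3 -389.3   82.2]
 [ 454.6 -358.8   83.1]
 [ 459.1 -352.1   83.8]]
```

>>> apply_moves --rows '[1, 0.01, 0.08, 0.5, 0, 0, -0.004, 1, 0, 0, 0.6, 0, 0, 0, 1, 0, 0, 0.6, 0, 0, 0, 1, 0, 0, 0.5, 0, 0, 0, 1, 0, 0, 0.28, 0, 0, 0, 1, 0, 0, 0, 0, 0, 0]'

```text
time_s: 13.87
ee_pos: [575.6, -128.1, 61.5]
ee_rot: [-179.9, -0.1, 119.4]
force: [-0.3, -0.5, 0.3]
grip_width: 0.998
finger_force: 0.0
```

```bash
python3 go.py 574.3 -128.2 59 119.45
```

```text
t 13.8667 pos [ 575.559 -128.114   61.455] rot [-179.94    -0.065  119.422] grip 0.99787258478757 0.0 F [-0.315 -0.546  0.307] T [-0.031  0.033 -0.017]
turn first (tool rad) [-0.001 -0.001 -0.   ]
then shift units [ 0.018 -0.038  0.082]  | now-axes [ 0.018 -0.038  0.082]
```

>>> apply_moves --rows '[1, 0, -0.03, 0.05, 0, 0, 0, 0.6, 0, 0, 0, 0, 0, 0, 0.4, 0, 0, 0, 0, 0, 0, 0.4, 0, 0, 0, 0, 0, 0, 0.4, 0, 0, 0, 0, 0, 0, 0.4, 0, 0, 0, 0, 0, 0, 0.4, 0, 0, 0, 0, 0, 0, 0.4, 0, 0, 0, 0, 0, 0]'

```text
time_s: 14.53
ee_pos: [574.4, -129.1, 62.1]
ee_rot: [-179.9, 0.1, 119.4]
force: [-6.3, -2.5, 10.6]
grip_width: 0.53
finger_force: 62.4
```

```bash
python3 go.py 574.3 -128.2 59 119.45
```

```text
t 14.5333 pos [ 574.363 -129.134   62.09 ] rot [-179.861    0.102  119.418] grip 0.5302853985838331 62.42627704516053 F [-6.3   -2.493 10.642] T [-1.167  2.541 -0.026]
turn first (tool rad) [-0.002  0.002 -0.001]
then shift units [0.028 0.013 0.103]  | now-axes [0.028 0.014 0.103]
```

Squeezed: opening 0.53, 62 N on the pads. Draw the arm out about 69 mm, then check.

>>> apply_moves --rows '[0.4, 0, 0, -0.06, 0, 0, 0, 0.4, 0.1, 0, 0, 0, 0, 0, 0.4, 0.25, 0, 0, 0, 0, 0, 0.4, 0.35, 0, 0, 0, 0, 0, 0.4, 0.4, 0, 0, 0, 0, 0, 0.4, 0.4, 0, 0, 0, 0, 0, 0.4, 0.35, 0, 0, 0, 0, 0, 0.4, 0.25, 0, 0, 0, 0, 0, 0.4, 0.2, 0, 0, 0, 0, 0, 0.4, 0, 0, 0, 0, 0, 0]'

```text
time_s: 15.37
ee_pos: [539.7, -66.7, 62.2]
ee_rot: [-179.9, -0.1, 119.5]
force: [-6.2, -0.3, -6.8]
grip_width: 0.527
finger_force: 66.0
```

```bash
python3 go.py 574.3 -128.2 59 119.45
cat > pc.py <<'E'
import sys;sys.argv=['x','w6.png'];exec(open('wc.py').read())
s=bot.sense()['ee_pos'];print('tcp loc',s[:2]@ex,s[:2]@ey)
im=cv2.cvtColor(f['pixels'],cv2.COLOR_RGB2BGR)
t=cv2.cvtColor(grab('scene')['pixels'],cv2.COLOR_RGB2BGR)
A=cv2.resize(im[20:320,160:460],(500,500),interpolation=2);B=cv2.resize(t[240:300,280:380],(300,180),interpolation=2)
o=np.zeros((500,800,3),np.uint8);o[:,:500]=A;o[:180,500:]=B;cv2.imwrite('pics/s6.png',o)
E
python3 pc.py
```

```text
t 15.3667 pos [539.665 -66.696  62.186] rot [-179.893   -0.102  119.491] grip 0.5272414536829426 66.01369667798281 F [-6.222 -0.345 -6.826] T [-1.217  2.32  -0.424]
turn first (tool rad) [-0.002 -0.002  0.001]
then shift units [-2.353 -0.003  0.106]  | now-axes [-2.353 -0.004  0.102]
red 367 [230.3 221.7] loc pct [[375.8, -325.4, 6.5], [381.1, -319.2, 14.2], [388.9, -314.2, 15.7]]
cover [[ 405.2 -276.3   83.4]
 [ 426.7 -255.5   85.5]
 [ 459.4 -240.6  128.3]]
z~81 region 122 [[ 416.  -346.8   81. ]
 [ 421.  -346.5   81.3]
 [ 435.  -345.8   81.9]
 [ 453.4 -345.1   82.4]
 [ 458.4 -345.    82.6]]
tcp loc 437.140616016748 -323.8183968586906
```

View pics/s6.png

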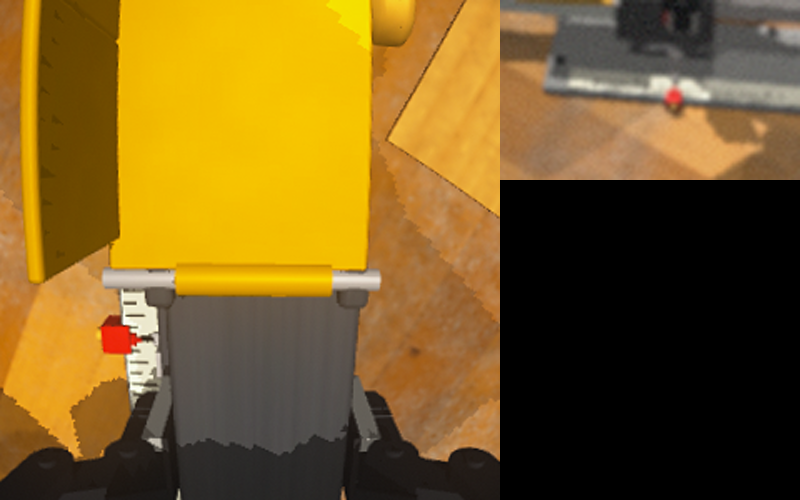

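The wrist crop shows the pointer's dark tip at crop (150,338), level with the red clip's tip at (138,339). That is within about 1 mm, and the hinge measurement gives 70.3 mm of travel against the 70.0 mm needed. I let it settle and hand in.

>>> apply_moves --rows '[0.4, 0, 0, 0, 0, 0, 0, 0.4, 0, 0, 0, 0, 0, 0, 0.4, 0, 0, 0, 0, 0, 0, 0.4, 0, 0, 0, 0, 0, 0]'

```text
time_s: 15.8
ee_pos: [540.2, -67.7, 62.2]
ee_rot: [-179.9, -0.1, 119.5]
force: [-5.4, -1.6, -4.4]
grip_width: 0.529
finger_force: 66.2
```

```bash
python3 go.py 574.3 -128.2 59 119.45; python3 -c "
from cell import bot
print(bot.finish_job())"
```

```text
t 15.8 pos [540.206 -67.659  62.169] rot [-179.892   -0.092  119.46 ] grip 0.5290815727155471 66.23183101415634 F [-5.401 -1.575 -4.431] T [-1.254  2.373 -0.261]
turn first (tool rad) [-0.002 -0.002  0.   ]
then shift units [-2.316 -0.003  0.106]  | now-axes [-2.316 -0.003  0.102]
the job is handed in; nothing more can be done
None
```

I levered the cover up with the blade, threw it fully back, laid the screwdriver on the worktop, and drew the arm out until the pointer was within about 1 mm of the red clip by the wrist camera. I handed it in at 15.8 s with the collar still gripped. The hand-in gave no verdict, and I judged the button pressed only from the jaw opening (0.53), with 66 N on the pads (60 N set by the interface, not your 15–30 N).

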